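Shut down the bench chiller and unscrew its fill cap

TASK

The coolant in the bench chiller's white reservoir is to be checked: first press the red key (stop) right down and let it come up, then the yellow key (vent), one at a time, and leave the green key (start) alone. Then unscrew the blue cap anticlockwise from the reservoir's neck by repeated turns, lift it clear and set it down, open side down, wholly on the round orange-edged mat, without letting it fall. Do not knock over or push away the bottles, pack and timer that stand around.

Things in the scene. Friction and masses are not known exactly. Their poses are not given: they have to be found in the camera images.
- unit: White reservoir, a fixed box 100 (x) x 150 (y) x 70 mm high; origin at the centre of its underside on the bench, z up. It stands at any of three places, turned up to 0.35 rad. A fixture stands on its top at either side (y) of the neck; they leave the cap free to be gripped from above with the fingers along the unit's x axis and up to about 1 rad either side of that.
- neck_top (a point): Centre of the mouth of the reservoir's threaded grey neck, 40 mm across, 30 mm high, upright in the middle of the reservoir's top: on the unit's z axis, 100 mm above the bench. The cap screws on it.
- valve_top (a point): Top of the brass relief valve, 16 mm across, 56 mm from the neck's axis to the unit's +y side, 112 mm above the bench; fixed.
- vent_top (a point): Top of the black vent filter, 18 mm across, 56 mm from the neck's axis to the unit's -y side, 114 mm above the bench; fixed.
- cap: Loose blue ribbed screw cap, 60 mm across, 45 mm high, 0.08 to 0.17 kg, white arrow on top. Origin on its axis at the centre of its open underside, z up out of its closed top. Screwed home, its origin is on the unit's axis, 73 mm above the bench. It must be lifted 27 mm from there, in all, to clear the neck. It stays where it is when let go between turns.
- cap_grip (a point): Point on the cap's axis 34 mm above its origin, where to take it across the diameter (its head, the upper 18 mm, is solid). Right-hand thread of 14 mm lead with about 1.5 mm of play: turned anticlockwise seen from above it rises 14 mm a turn; it comes free after 4.5 to 5.2 rad of turning (risen about 10 to 12 mm). Until then it cannot be pulled off.
- keybox: Grey control box, fixed, 70 (x) x 168 (y) x 30 mm high, at any of three places on the bench; origin at the centre of its underside on the bench. It carries the three spring keys in a row along its y axis, 52 mm apart, in any order.
- red_key_top (a point): Centre of the top face of the red key (stop), 28 mm across, 48 mm above the bench; it is pressed straight down, and moves with the key. Its black housing ring is 44 mm across, its top 42 mm above the bench.
- yellow_key_top (a point): Centre of the top face of the yellow key (vent), the same shape as the red one.
- green_key_top (a point): Centre of the top face of the green key (start), the same shape as the red one; not to be pressed.
- red_key (a joint): Travel of the red key: 0 up, 0.006 m right down (about 5 N); it springs back up. Counts as pressed beyond 0.004.
- yellow_key (a joint): Travel of the yellow key, the same as the red one.
- green_key (a joint): Travel of the green key, the same as the red one.
- mat: Flat round mat, black with an orange rim, fixed on the bench, 100 mm across and 4 mm thick, at any of three places. Origin at the centre of its underside on the bench. A bottle stands near it about 100 mm to its +y side and a pack about 100 mm to its -y side.
- red_bottle: White bottle with red cap, 45 mm across, 88 mm high, beside the mat; not to be disturbed. Origin at the centre of its base.
- pink_pack: Pink-red rounded pack, 58 x 82 x 49 mm high, its long side roughly along the mat's x axis, beside the mat; not to be disturbed. Origin at the centre of its base.
- blue_bottle: White bottle with blue cap, 52 mm across, 110 mm high, in front of the unit; not to be disturbed. Origin at the centre of its base.
- bench_timer: White bench timer, 58 x 66 x 18 mm, lying in front of the control box; not to be disturbed. Origin at the centre of its base.
There are look-alikes about, which are no part of the job. Several things look just like the mat: the one meant starts farthest to the robot's left. There is more than one size of the cap; the job needs the smaller.

How it is judged:
By the outcome, as a careful person would: the job done as asked, in the order asked, and still so for the second after the job is handed in, with the robot touching nothing.
It also fails if it takes over 72 s, if anything falls off the work surface, if the arm or the gripper's body presses on something with over 40 N, if the wrist force passes 120 N, or if a joint passes its speed limit or range.

ROBOT

A 7-joint arm with a two-finger parallel gripper is mounted at the origin on the work surface; the furniture and walls round the work are solid. World frame = base frame: x ahead of the robot, y to its left, z up, the work surface at z = 0. Lengths are in m, angles in rad, forces in N, time in s.
With the tool pointing down it reaches from about 0.425 to 0.875 m from the base axis. Payload 4.7 kg.
Tool frame: the origin (TCP) lies on the centre line of the jaws, within the pads' length; the fingertips stand ahead of it and the grasp point (between the pads) lies 8 mm behind it (ctrl.finger_overhang is the x of the fingertips in the tool frame, in m); x points along the fingers, z is the direction in which the jaws open and shut, and the axes are right-handed (so a half turn about x gives the same grasp; the last joint's range is limited). The gripper opens to 87 mm and grips with 3 to 60 N. Pads are 19 mm wide; open, the fingers measure 117 mm over their backs; the gripper's body (75 mm by 190 mm) begins 51 mm behind the grasp point.
Start: joints at [1.176, 0.321, -0.07, 1.45, 0.023, 1.371, -0.057], TCP at [0.258, -0.596, 0.234] pointing down, gripper open.
Joint ranges: [-2.86, 2.86], [-0.3, 2.09], [-1.38, 1.24], [0.06, 2.45], [-1.56, 4.7], [0.09, 2.05], [-2.69, 2.69]. Speed limits (rad/s): [2.57, 2.57, 3.14, 3.14, 3.14, 3.14, 3.14].

INTERFACE

Orientations are given as a rotation vector (axis times angle).
In Python, from bench import readout, viewer, job, nets, ctrl gives the robot as it stands.
- The arm moves only by the shell command python3 -m creep 'ROWS' [FORCE]. ROWS is JSON, a list of rows, each an object with "linear": the shift along the tool's x, y, z in m, a list of three; "twist": the turn, a rotation vector about the tool's x, y, z in degrees, a list of three; "fingers": the gripper's target within -1 to 1 (shut at 1, half-way at 0, fully open at -1). A call has 1 to 8 rows; each row is the pose to reach, as a shift and turn from the pose commanded when the call began, along the tool's axes at that moment; what a row does not reach only later rows make up. A row lasts 1/12 s, in which the tool goes at most 41.7 mm and 7.16 degrees, less where a joint would pass 70% of its speed; a pose out of reach is approached as far as the arm can. A call with a gripper value outside its range is refused whole. The fingers move at their own pace and stop on an object; FORCE is the grip in N (left out, the last holds). Time passes only in rows, so rows that repeat a pose let the fingers close. It gives the time, the measured TCP pose, the force and the opening at its end, in the units of the state.
- readout.get_state(): the state, without advancing time (a new reading comes with each control period).
- viewer.get_image(name): name is "scene" or "side" or "wrist"; returns (picture, depth): 480x640x3 uint8, red, green, blue; 480x640 float32, m along the optical axis (not along the pixel's ray), 0 where there is no reading.
- viewer.camera_params(name): a dict with "K" (3x3 intrinsics, pixels), "cam_to_world" (4x4, takes a point from camera to world coordinates). Camera axes: x right, y down, z forward; pixel columns grow to the right and rows downward; lengths in m; the calibration is good to about 2 mm. A picture is of the moment at which its call begins: read the wrist's pose just before it. camera_params takes no time and is no camera call; for the wrist camera it gives the pose at the moment of the call.
- job.close_job(): hands the job in, once; it reports no verdict.
Trained networks look in the newest picture that a camera, given by its name, has taken for a name from the list of things; names that differ only in an ending like _2 or _b are one class to them, and where a whole thing is asked for, a point or a joint stands for the part that bears it (a point fixed in the world has none). Each returns a list of dicts, best first, with "conf" (0 to 1); they miss things now and then, are a little off and sometimes report something else, mostly with a low value. They report only what shows in the picture. A call takes as long as a camera call. They do not tell look-alikes from the thing itself.
- nets.boxes_of(camera, label): "centre" ([x, y, z] in m, in world coordinates, good to about 4 mm: the middle of the surface that is visible of it).
- nets.place_of(camera, label): "centre" ([x, y, z] in m, in world coordinates, good to about 4 mm: a listed point, or the origin of a listed thing).
The state is a dict: "time": time; "joint_positions": joint angles; "qd": joint speeds; "joint_torque": joint torques, N m; "position": TCP position; "tool_rot": TCP orientation; "ft_force": force on the tool from outside, world axes, zero at the start; "torque": the same for the moment, N m; "grip_width": opening from 0.0 (shut) to 1.0 (fully open).
Only numpy, scipy, OpenCV 4.12 (cv2) and the standard library are available. Lean on these libraries where they do the work, as an engineer would, in place of code of your own. Each camera call takes 0.05 s, during which the arm holds its last target.

## Working session

There is one attempt and no reset: what is moved stays moved. The work goes in short steps, Python scripts to look and compute and a shell command to move; the robot and the scene stay as the last step left them, time stands still between calls to the robot, and variables do not carry over. Pictures are saved under pics/ and viewed, and the job is handed in when it is done.

```bash
ls; mkdir -p pics
python3 - <<'E'
from bench import readout, viewer, job, nets, ctrl
import cv2
print(readout.get_state(), ctrl.finger_overhang)
for n in ("scene","side","wrist"):
    p,d=viewer.get_image(n); cv2.imwrite(f"pics/{n}0.png",p[:,:,::-1])
E
```

```text
pics
{'time': 0.0, 'joint_positions': array([ 1.1760774 ,  0.32182203, -0.0700903 ,  1.45166135,  0.02263072,
        1.37081468, -0.05689692]), 'qd': array([ 3.93124605e-04, -5.89969239e-04,  4.09409613e-04,  9.11640026e-05,
       -4.54745565e-04, -1.56154738e-03, -2.59468381e-04]), 'joint_torque': array([ 5.78646541e-04, -4.91289067e+01, -4.03133305e-01, -3.12529743e+01,
       -6.38213125e-02,  4.34953964e-02,  1.57193399e-04]), 'position': array([ 0.25812794, -0.59596725,  0.23246904]), 'tool_rot': array([ 0.90396896,  1.37703674, -0.90241497]), 'ft_force': array([ 0.35609373, -0.38216838,  0.07673865]), 'torque': array([-0.05352384, -0.00246702,  0.00517109]), 'grip_width': 1.0002880909644531} 0.011
```

View pics/scene0.png

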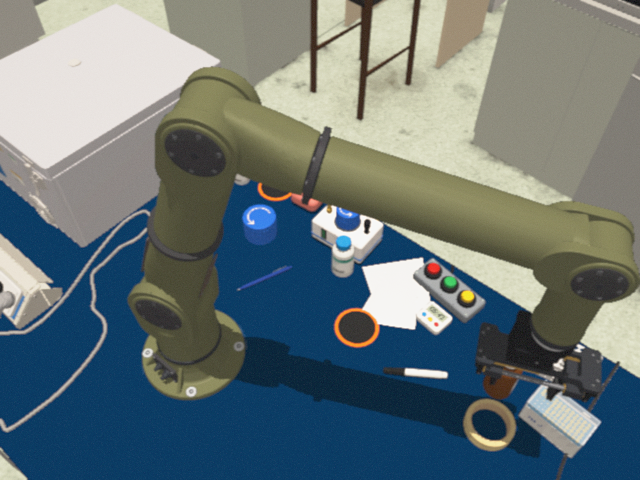

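View pics/side0.png

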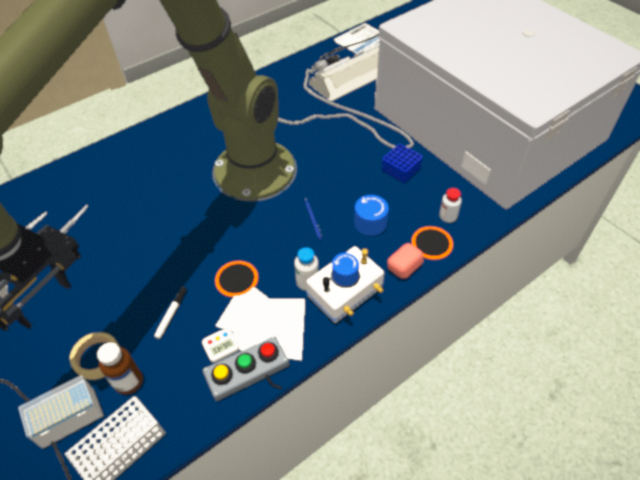

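View pics/wrist0.png

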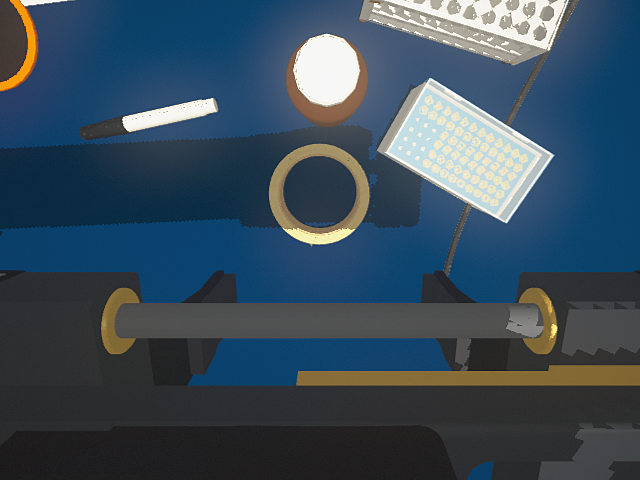

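The side view shows two mats, at (433,242) beside the red bottle and pink pack and at (237,278). It also shows two blue caps, at (345,268) on the unit and a bigger loose one at (371,213). The keys are yellow (222,373), green (245,362) and red (268,350). Next I'll measure them all.

```bash
cat > h.py <<'E'
from bench import readout, viewer, job, nets, ctrl
import numpy as np, cv2
from scipy.spatial.transform import Rotation as R
def cloud(n,d=None):
    if d is None: p,d=viewer.get_image(n)
    c=viewer.camera_params(n);K=c["K"];T=np.array(c["cam_to_world"])
    v,u=np.mgrid[0:480,0:640]
    P=np.stack([(u-K[0][2])/K[0][0]*d,(v-K[1][2])/K[1][1]*d,d],-1)
    return P@T[:3,:3].T+T[:3,3]
def tool():
    s=readout.get_state(); return s["position"],R.from_rotvec(s["tool_rot"]).as_matrix(),s
E
python3 - <<'E'
from h import *
np.set_printoptions(precision=4,suppress=True)
p,M,s=tool(); print(M)
for cam in ("side","scene"):
    img,d=viewer.get_image(cam)
    np.save(f"pics/{cam}.npy",cloud(cam,d)); cv2.imwrite(f"pics/{cam}1.png",img[:,:,::-1])
    for l in ("unit","neck_top","valve_top","vent_top","cap","cap_grip","keybox","red_key_top","yellow_key_top","green_key_top","mat","red_bottle","pink_pack","blue_bottle","bench_timer"):
        print(cam,l,[(np.round(r["centre"],3).tolist(),round(r["conf"],2)) for r in nets.place_of(cam,l)[:4]])
print(readout.get_state()["time"])
E
```

```text
[[-0.0007  0.9176  0.3975]
 [ 0.0013  0.3975 -0.9176]
 [-1.     -0.0001 -0.0014]]
side unit [([0.473, -0.054, 0.0], 0.81)]
side neck_top [([0.47, -0.055, 0.102], 0.87), ([0.496, -0.293, 0.052], 0.29)]
side valve_top [([0.466, 0.001, 0.109], 0.84)]
side vent_top [([0.472, -0.111, 0.118], 0.57), ([0.487, -0.392, 0.05], 0.18)]
side cap [([0.475, -0.055, 0.072], 0.82), ([0.34, 0.128, -0.0], 0.71), ([0.496, -0.34, 0.052], 0.54)]
side cap_grip [([0.349, 0.126, 0.047], 0.86), ([0.466, -0.056, 0.102], 0.81), ([0.469, -0.109, 0.116], 0.72)]
side keybox [([0.496, -0.341, 0.001], 0.97)]
side red_key_top [([0.501, -0.289, 0.05], 0.45)]
side yellow_key_top [([0.487, -0.393, 0.051], 0.43)]
side green_key_top [([0.475, -0.055, -0.002], 0.55)]
side mat [([0.282, -0.233, -0.002], 0.79), ([0.488, 0.206, -0.0], 0.76)]
side red_bottle [([0.446, 0.3, -0.0], 0.74), ([0.47, -0.058, 0.103], 0.18)]
side pink_pack [([0.502, 0.103, 0.001], 0.72)]
side blue_bottle [([0.388, -0.105, 0.004], 0.68)]
side bench_timer [([0.409, -0.353, -0.0], 0.89), ([0.39, -0.103, 0.002], 0.58)]
scene unit [([0.471, -0.056, 0.0], 0
[... 330 characters left out ...]
92), ([0.348, 0.128, 0.048], 0.88)]
scene keybox [([0.497, -0.339, -0.001], 0.82)]
scene red_key_top [([0.497, -0.291, 0.052], 0.65), ([0.466, -0.059, 0.099], 0.5)]
scene yellow_key_top [([0.487, -0.394, 0.054], 0.55), ([0.448, 0.3, -0.001], 0.51)]
scene green_key_top [([0.491, -0.342, 0.052], 0.53)]
scene mat [([0.278, -0.232, -0.002], 0.78), ([0.487, 0.207, -0.001], 0.61), ([0.49, -0.343, 0.051], 0.3)]
scene red_bottle [([0.45, 0.299, 0.0], 0.62), ([0.502, 0.109, 0.002], 0.53), ([0.389, -0.106, 0.001], 0.49)]
scene pink_pack [([0.505, 0.107, 0.002], 0.49)]
scene blue_bottle [([0.47, -0.055, 0.106], 0.75), ([0.388, -0.108, -0.0], 0.66)]
scene bench_timer [([0.409, -0.358, 0.002], 0.6)]
1.75
```

Run:
```python
import cv2,numpy as np
i=cv2.imread("pics/side0.png"); cv2.imwrite("pics/crop1.png",cv2.resize(i[170:410,190:480],None,fx=2.6,fy=2.4,interpolation=cv2.INTER_CUBIC))
```

```text
(no output)
```

View pics/crop1.png

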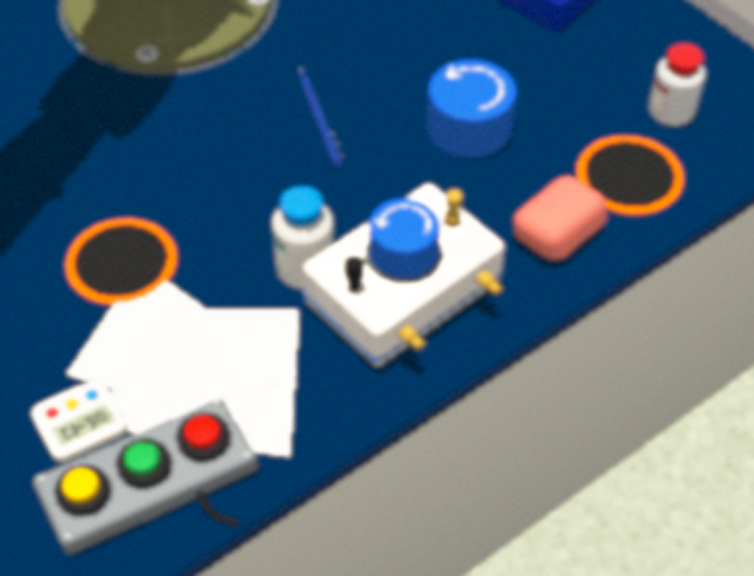

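The crop confirms it. The job cap is the smaller one on the unit, between the black vent and the brass valve. The loose cap at crop (470,105) is bigger. The mat is the one at crop (630,175), farthest left at y=+0.206. Next I'll refine the positions from the depth clouds.

Run:
```python
import cv2,numpy as np
np.set_printoptions(precision=4,suppress=True)
for cam in ("side","scene"):
    P=np.load(f"pics/{cam}.npy"); i=cv2.imread(f"pics/{cam}1.png"); h=cv2.cvtColor(i,cv2.COLOR_BGR2HSV).astype(int)
    H,S,V=h[...,0],h[...,1],h[...,2]
    def near(c,r): return (abs(P[...,0]-c[0])<r)&(abs(P[...,1]-c[1])<r)
    def rep(n,m):
        q=P[m]
        if len(q)<5: print(cam,n,len(q)); return
        print(cam,n,len(q),"mid",(q.max(0)+q.min(0))/2,"mean",q.mean(0),"z",np.percentile(q[:,2],[5,50,95]))
    rep("red",near((.499,-.29),.03)&((H<8)|(H>172))&(S>150)&(P[...,2]>.044))
    rep("yel",near((.487,-.393),.03)&(H>18)&(H<35)&(S>150)&(P[...,2]>.044))
    rep("grn",near((.493,-.342),.03)&(H>45)&(H<85)&(S>120)&(P[...,2]>.044))
    rep("captop",near((.471,-.055),.04)&(P[...,2]>.1135))
    m=near((.471,-.055),.04)&(P[...,2]>.112)
    q=P[m][:,:2].astype(np.float32); 
    if len(q)>5: print(cv2.minEnclosingCircle(q))
    m=near((.471,-.055),.12)&(abs(P[...,2]-.07)<.004)&(S<60)&(V>120)
    q=P[m][:,:2].astype(np.float32)
    if len(q)>5: print("unit top",cv2.minAreaRect(q))
    m=near((.488,.206),.07)&(H<18)&(S>150)&(P[...,2]<.012)
    q=P[m][:,:2].astype(np.float32)
    if len(q)>5: print("mat",cv2.minEnclosingCircle(q),cv2.fitEllipse(q))
    for n,c,r in(("rb",(.447,.3),.035),("bb",(.388,-.106),.036),("pack",(.503,.105),.05)):
        rep(n,near(c,r)&(P[...,2]>.01))
```

```text
side red 148 mid [ 0.5007 -0.2903  0.051 ] mean [ 0.5032 -0.2909  0.0519] z [0.0457 0.0524 0.0559]
side yel 168 mid [ 0.4852 -0.3915  0.0508] mean [ 0.4865 -0.3924  0.0514] z [0.0453 0.052  0.056 ]
side grn 152 mid [ 0.4935 -0.3408  0.0514] mean [ 0.495  -0.3415  0.0522] z [0.0458 0.0527 0.0561]
side captop 506 mid [ 0.4695 -0.0565  0.1193] mean [ 0.4702 -0.0579  0.1189] z [0.1153 0.1192 0.122 ]
((0.4700259864330292, -0.05757633596658707), 0.031297799199819565)
unit top ((0.4491185247898102, -0.05794897675514221), (0.14295023679733276, 0.15092703700065613), 2.232719898223877)
mat ((0.4886608123779297, 0.20721127092838287), 0.05483802407979965) ((0.4888419806957245, 0.20516377687454224), (0.0912289246916771, 0.09237006306648254), 59.51649475097656)
side rb 511 mid [0.4506 0.2958 0.052 ] mean [0.4563 0.2896 0.0581] z [0.0159 0.0621 0.0902]
side bb 682 mid [ 0.3945 -0.1022  0.0633] mean [ 0.3991 -0.1145  0.0798] z [0.0261 0.0831 0.1127]
side pack 812 mid [0.4987 0.0987 0.0351] mean [0.5057 0.0936 0.0418] z [0.0218 0.0456 0.0514]
scene red 103 mid [ 0.5025 -0.2873  0.0511] mean [ 0.5014 
[... 288 characters left out ...]
 mean [ 0.4548 -0.0617  0.1186] z [0.1147 0.1188 0.1223]
((0.46386775374412537, -0.05885505676269531), 0.028863010928034782)
unit top ((0.439852237701416, -0.05885308235883713), (0.158351331949234, 0.15203824639320374), 4.567542552947998)
mat ((0.4783022701740265, 0.2030268907546997), 0.049516890197992325) ((0.48828616738319397, 0.2058611810207367), (0.08627759665250778, 0.09212587028741837), 3.362922430038452)
scene rb 78 mid [0.4415 0.2901 0.0265] mean [0.4377 0.2872 0.0231] z [0.0116 0.0206 0.0364]
scene bb 783 mid [ 0.3933 -0.1068  0.0638] mean [ 0.3821 -0.1141  0.0705] z [0.0174 0.0773 0.1123]
scene pack 235 mid [0.4924 0.0971 0.0301] mean [0.481  0.0892 0.0311] z [0.0152 0.0312 0.0452]
```

```bash
cat > to.py <<'E'
import sys
from h import *
# usage: to.py x y z(TCP) [jaw azimuth deg]
np.set_printoptions(precision=4,suppress=True)
p,M,s=tool()
print("t",round(s["time"],2),"p",p,"F",s["ft_force"],"w",round(s["grip_width"],3),"q",s["joint_positions"])
jaw=np.degrees(np.arctan2(M[1,2],M[0,2])); print("jaw",jaw,"xaxis",M[:,0])
if len(sys.argv)>3:
    t=np.array(list(map(float,sys.argv[1:4]))); print("tool shift",M.T@(t-p))
    if len(sys.argv)>4: print("twist x",-((float(sys.argv[4])-jaw+90)%180-90))
E
python3 -m creep '[{"linear":[0,0.04,-0.022],"twist":[0,0,0],"fingers":1},{"linear":[0,0.08,-0.043],"twist":[-3,0,0],"fingers":1},{"linear":[0,0.115,-0.062],"twist":[-6,0,0],"fingers":1},{"linear":[0,0.15,-0.081],"twist":[-9,0,0],"fingers":1},{"linear":[0,0.185,-0.1],"twist":[-12,0,0],"fingers":1},{"linear":[0,0.22,-0.119],"twist":[-15,0,0],"fingers":1},{"linear":[0,0.255,-0.138],"twist":[-17,0,0],"fingers":1},{"linear":[0,0.28,-0.15],"twist":[-17,0,0],"fingers":1}]' 20; python3 to.py 0.500 -0.290 0.075 -49
```

```text
time: 2.42
position: [0.4583, -0.3432, 0.2341]
tool_rot: [0.672, 1.464, -0.67]
ft_force: [-0.5, 1.2, -0.3]
grip_width: 0.481
t 2.42 p [ 0.4583 -0.3432  0.2341] F [-0.4676  1.1948 -0.2783] w 0.481 q [ 0.8641  0.1706 -0.2998  1.6405  0.05    1.3374 -0.3026]
jaw -49.24138665802175 xaxis [ 0.0015  0.0008 -1.    ]
tool shift [ 0.1592  0.066  -0.0131]
twist x -0.24138665802175296
```

```bash
python3 -m creep '[{"linear":[0.0,0.03,-0.006],"twist":[0,0,0],"fingers":1},{"linear":[0.01,0.064,-0.013],"twist":[0,0,0],"fingers":1},{"linear":[0.04,0.066,-0.013],"twist":[0,0,0],"fingers":1},{"linear":[0.075,0.066,-0.013],"twist":[0,0,0],"fingers":1},{"linear":[0.11,0.066,-0.013],"twist":[0,0,0],"fingers":1},{"linear":[0.14,0.066,-0.013],"twist":[0,0,0],"fingers":1},{"linear":[0.155,0.066,-0.013],"twist":[0,0,0],"fingers":1},{"linear":[0.155,0.066,-0.013],"twist":[0,0,0],"fingers":1}]' 20; python3 to.py 0.500 -0.290 0.053 -49
python3 - <<'E'
from h import *
for n in ("side","wrist","scene"):
    p,d=viewer.get_image(n); cv2.imwrite(f"pics/{n}2.png",p[:,:,::-1])
    if n=="side": cv2.imwrite("pics/side2c.png",cv2.resize(p[300:420,160:340,::-1],None,fx=4,fy=4))
E
```

```text
time: 3.08
position: [0.4946, -0.2932, 0.0742]
tool_rot: [0.677, 1.471, -0.676]
ft_force: [-1.6, 1.0, 0.4]
grip_width: 0.009
t 3.08 p [ 0.4946 -0.2932  0.0742] F [-1.5884  0.9651  0.3559] w 0.009 q [ 0.7739  0.3197 -0.3315  1.8033  0.1175  1.0459 -0.4669]
jaw -49.56822624298741 xaxis [-0.0068  0.0042 -1.    ]
tool shift [0.0212 0.0063 0.0012]
twist x -0.5682262429874072
```

View pics/side2c.png

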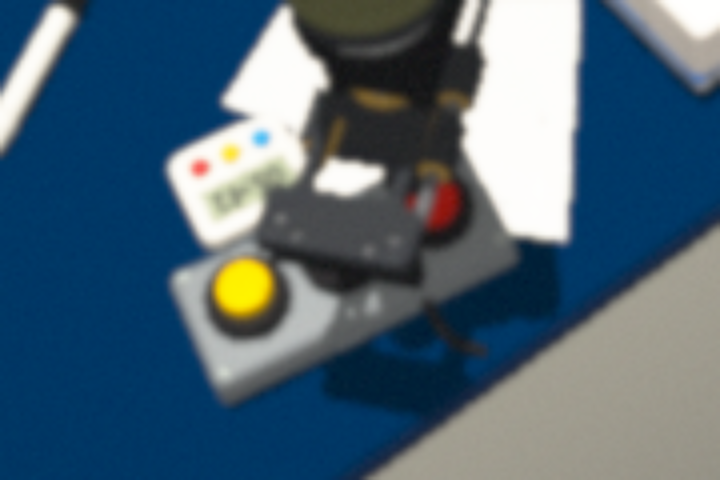

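View pics/wrist2.png

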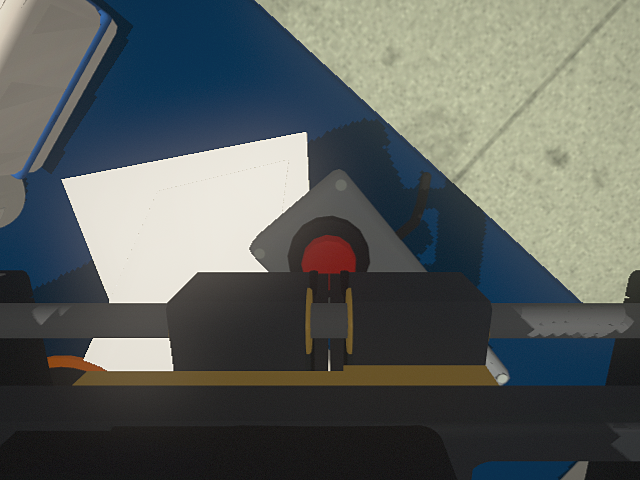

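The fingers are shut and centred over the red key, which the wrist picture shows at (328,255). I'll check the settled pose before pressing.

```bash
python3 to.py 0.500 -0.290 0.053 -49
```

```text
t 3.23 p [ 0.4984 -0.2953  0.0799] F [-0.1076 -0.3911  0.194 ] w 0.002 q [ 0.7743  0.3147 -0.3323  1.7968  0.117   1.0471 -0.4667]
jaw -49.57983257731322 xaxis [ 0.0018 -0.001  -1.    ]
tool shift [ 0.0269  0.0046 -0.0031]
twist x -0.5798325773132262
```

```bash
python3 -m creep '[{"linear":[0.01,0.0045,-0.003],"twist":[0,0,0],"fingers":1},{"linear":[0.018,0.0045,-0.003],"twist":[0,0,0],"fingers":1},{"linear":[0.022,0.0045,-0.003],"twist":[0,0,0],"fingers":1},{"linear":[0.025,0.0045,-0.003],"twist":[0,0,0],"fingers":1},{"linear":[0.0265,0.0045,-0.003],"twist":[0,0,0],"fingers":1},{"linear":[0.0265,0.0045,-0.003],"twist":[0,0,0],"fingers":1},{"linear":[0.0265,0.0045,-0.003],"twist":[0,0,0],"fingers":1}]' 20; python3 to.py 0.500 -0.290 0.053 -49
```

```text
time: 3.82
position: [0.5006, -0.2892, 0.057]
tool_rot: [0.675, 1.461, -0.675]
ft_force: [-7.4, 6.3, 27.5]
grip_width: 0.001
t 3.82 p [ 0.5006 -0.2892  0.057 ] F [-7.3705  6.2609 27.5325] w 0.001 q [ 0.7623  0.3395 -0.3322  1.8174  0.1296  1.0035 -0.4865]
jaw -49.537988607188524 xaxis [ 0.0019 -0.0013 -1.    ]
tool shift [ 0.004  -0.0009  0.0002]
twist x -0.5379886071885238
```

27 N with the tip at about 46 mm is unexpected, so I'll look at the key.

Run:
```python
from h import *
np.set_printoptions(precision=4,suppress=True)
p,d=viewer.get_image("wrist"); P=cloud("wrist",d); cv2.imwrite("pics/wrist3.png",p[:,:,::-1])
h=cv2.cvtColor(p,cv2.COLOR_RGB2HSV).astype(int)
m=((h[...,0]<8)|(h[...,0]>172))&(h[...,1]>150)&(abs(P[...,0]-.5)<.03)&(abs(P[...,1]+.29)<.03)
q=P[m];print(len(q),np.percentile(q,[2,50,98],axis=0))
# box top, ring
m=(abs(P[...,0]-.5)<.045)&(abs(P[...,1]+.29)<.045)&(P[...,2]>.015)&(P[...,2]<.06)
print(np.histogram(P[m][:,2],bins=np.arange(.015,.06,.001)))
print(readout.get_state()["ft_force"])
p,d=viewer.get_image("side"); cv2.imwrite("pics/side3c.png",cv2.resize(p[300:420,160:340,::-1],None,fx=4,fy=4))
```

```text
482 [[ 0.5013 -0.2901  0.043 ]
 [ 0.5101 -0.2818  0.0459]
 [ 0.5153 -0.2751  0.0557]]
(array([ 105,  110,   84,   35,   36,   35,   34,   40,   36,   48,   92,
        214,  242,  360,  978, 2302, 1283,  129,   36,   33,   41,   41,
         39,   36,   44,   62,  229,  754,  495,   96,  138,  159,   68,
         33,   30,   36,   22,   36,   40,   54,   35,   37,   39,   33]), array([0.015, 0.016, 0.017, 0.018, 0.019, 0.02 , 0.021, 0.022, 0.023,
       0.024, 0.025, 0.026, 0.027, 0.028, 0.029, 0.03 , 0.031, 0.032,
       0.033, 0.034, 0.035, 0.036, 0.037, 0.038, 0.039, 0.04 , 0.041,
       0.042, 0.043, 0.044, 0.045, 0.046, 0.047, 0.048, 0.049, 0.05 ,
       0.051, 0.052, 0.053, 0.054, 0.055, 0.056, 0.057, 0.058, 0.059]))
[-8.0407  6.1574 28.126 ]
```

View pics/wrist3.png

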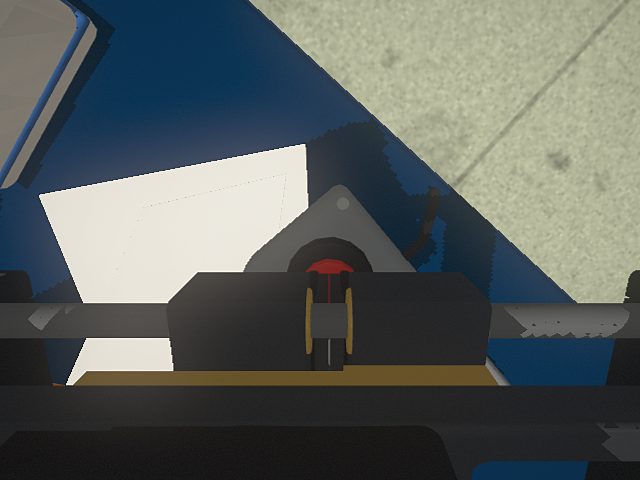

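View pics/side3c.png

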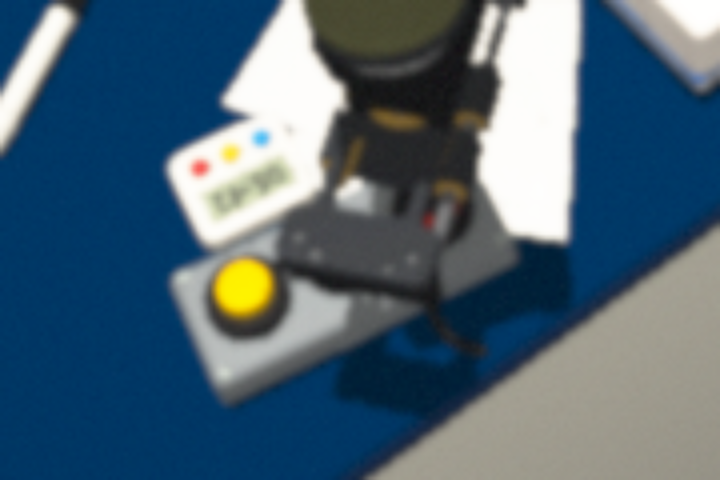

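```bash
python3 -m creep '[{"linear":[-0.005,0,0],"twist":[0,0,0],"fingers":1},{"linear":[-0.012,0,0],"twist":[0,0,0],"fingers":1},{"linear":[-0.025,0,0],"twist":[0,0,0],"fingers":1},{"linear":[-0.03,0,0],"twist":[0,0,0],"fingers":1},{"linear":[-0.03,0,0],"twist":[0,0,0],"fingers":1}]' 20
cat > keyz.py <<'E'
from h import *
import sys
np.set_printoptions(precision=4,suppress=True)
c=[float(sys.argv[1]),float(sys.argv[2])]
p,d=viewer.get_image("wrist"); P=cloud("wrist",d)
h=cv2.cvtColor(p,cv2.COLOR_RGB2HSV).astype(int)
H=h[...,0];hm=((H<8)|(H>172)) if sys.argv[3]=="r" else (H>18)&(H<35)
m=hm&(h[...,1]>150)&(abs(P[...,0]-c[0])<.03)&(abs(P[...,1]-c[1])<.03)
q=P[m];print(len(q),np.percentile(q,[2,25,50,75,98],axis=0))
E
python3 keyz.py .5 -.29 r; python3 to.py 0.486 -0.392 0.079 -49
```

```text
time: 4.33
position: [0.4997, -0.2903, 0.0836]
tool_rot: [0.675, 1.461, -0.676]
ft_force: [-0.0, 0.5, -0.2]
grip_width: 0.007
1318 [[ 0.4951 -0.2961  0.0438]
 [ 0.5024 -0.2881  0.0508]
 [ 0.5069 -0.2835  0.0515]
 [ 0.5108 -0.2789  0.0521]
 [ 0.5148 -0.2746  0.0733]]
t 4.38 p [ 0.4992 -0.2901  0.0826] F [-0.008  -0.2933 -0.2904] w 0.008 q [ 0.7689  0.3087 -0.3355  1.7986  0.116   1.0523 -0.475 ]
jaw -49.59277553335834 xaxis [ 0.0008 -0.0009 -1.    ]
tool shift [ 0.0037 -0.0761  0.0691]
twist x -0.5927755333583491
```

The visible key face reads 45.9 mm pressed and 51.5 mm released. With the 28 N bottoming force, that means red was right down and has come back up. Next is yellow.

```bash
python3 -m creep '[{"linear":[-0.01,-0.005,0.005],"twist":[0,0,0],"fingers":1},{"linear":[-0.01,-0.03,0.027],"twist":[0,0,0],"fingers":1},{"linear":[-0.01,-0.055,0.05],"twist":[0,0,0],"fingers":1},{"linear":[-0.01,-0.0755,0.0687],"twist":[0,0,0],"fingers":1},{"linear":[-0.005,-0.0761,0.0691],"twist":[0,0,0],"fingers":1},{"linear":[0.004,-0.0761,0.0691],"twist":[0,0,0],"fingers":1},{"linear":[0.004,-0.0761,0.0691],"twist":[0,0,0],"fingers":1},{"linear":[0.004,-0.0761,0.0691],"twist":[0,0,0],"fingers":1}]' 20
python3 keyz.py .486 -.392 y; python3 to.py 0.486 -0.392 0.053 -49
python3 - <<'E'
from h import *
p,d=viewer.get_image("wrist"); cv2.imwrite("pics/wrist4.png",p[:,:,::-1])
E
```

```text
time: 5.05
position: [0.4856, -0.3896, 0.0768]
tool_rot: [0.676, 1.466, -0.673]
ft_force: [0.3, 0.4, 0.3]
grip_width: 0.005
4076 [[ 0.487  -0.391   0.0464]
 [ 0.4971 -0.3836  0.1565]
 [ 0.5044 -0.3778  0.1637]
 [ 0.5103 -0.3702  0.1657]
 [ 0.5155 -0.3628  0.1677]]
t 5.1 p [ 0.4862 -0.3897  0.0775] F [-0.3325  0.9908  0.2637] w 0.004 q [ 0.864   0.399  -0.2834  1.6855  0.1228  1.0762 -0.3199]
jaw -49.44619959960922 xaxis [-0.0008  0.0015 -1.    ]
tool shift [ 0.0245 -0.0016  0.0017]
twist x -0.44619959960922984
```

View pics/wrist4.png

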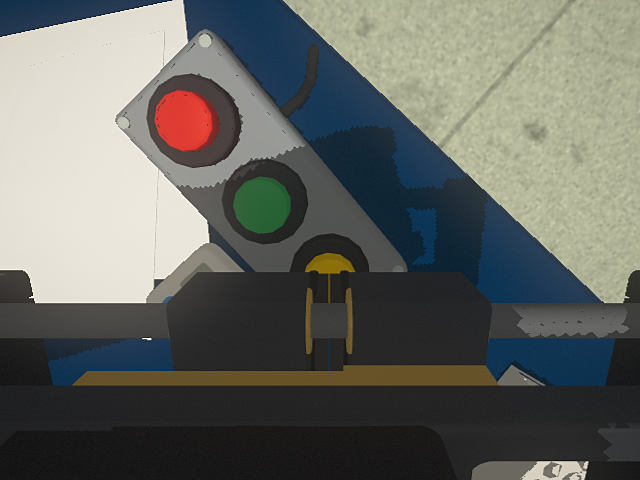

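The wrist view shows red at (185,120) and green at (262,205), both up, with yellow under the fingers at (330,262). Now I'll press yellow.

```bash
python3 -m creep '[{"linear":[0.01,-0.0016,0.0017],"twist":[0,0,0],"fingers":1},{"linear":[0.018,-0.0016,0.0017],"twist":[0,0,0],"fingers":1},{"linear":[0.022,-0.0016,0.0017],"twist":[0,0,0],"fingers":1},{"linear":[0.025,-0.0016,0.0017],"twist":[0,0,0],"fingers":1},{"linear":[0.026,-0.0016,0.0017],"twist":[0,0,0],"fingers":1},{"linear":[0.026,-0.0016,0.0017],"twist":[0,0,0],"fingers":1},{"linear":[0.026,-0.0016,0.0017],"twist":[0,0,0],"fingers":1}]' 20; 
sed -i 's/&(h\[...,1\]>150)/\&(h[...,1]>150)\&(P[...,2]<.06)/' keyz.py; python3 keyz.py .486 -.392 y
python3 -m creep '[{"linear":[-0.005,0,0],"twist":[0,0,0],"fingers":1},{"linear":[-0.012,0,0],"twist":[0,0,0],"fingers":1},{"linear":[-0.03,0,0],"twist":[0,0,0],"fingers":1},{"linear":[-0.06,0,0],"twist":[0,0,0],"fingers":1},{"linear":[-0.09,0,0],"twist":[0,0,0],"fingers":1},{"linear":[-0.12,0,0],"twist":[0,0,0],"fingers":1},{"linear":[-0.12,0,0],"twist":[0,0,0],"fingers":-1}]' 20
python3 keyz.py .486 -.392 y; python3 to.py 0.4705 -0.0565 0.20 -49
```

```text
time: 5.73
position: [0.4866, -0.3941, 0.057]
tool_rot: [0.674, 1.462, -0.676]
ft_force: [-7.9, 6.3, 27.0]
grip_width: 0.003
459 [[ 0.4863 -0.3933  0.0428]
 [ 0.491  -0.3884  0.045 ]
 [ 0.4936 -0.385   0.0459]
 [ 0.4959 -0.3812  0.0467]
 [ 0.4983 -0.3777  0.0554]]
time: 6.37
position: [0.4885, -0.3957, 0.1784]
tool_rot: [0.673, 1.454, -0.677]
ft_force: [1.0, -0.4, 0.4]
grip_width: 0.029
1000 [[ 0.4721 -0.4019  0.0418]
 [ 0.4791 -0.3948  0.049 ]
 [ 0.4846 -0.3891  0.0497]
 [ 0.4903 -0.3836  0.0502]
 [ 0.4967 -0.3771  0.0512]]
t 6.42 p [ 0.4874 -0.395   0.1754] F [ 1.0469  0.5614 -0.7831] w 0.059 q [ 0.8755  0.3164 -0.2905  1.5853  0.0949  1.2475 -0.2962]
jaw -49.57288613529966 xaxis [ 0.0046 -0.004  -1.    ]
tool shift [-0.026   0.2067 -0.2685]
twist x -0.5728861352996546
```

```bash
python3 -m creep '[{"linear":[-0.01,0.02,-0.025],"twist":[0,0,0],"fingers":-1},{"linear":[-0.02,0.043,-0.055],"twist":[0,0,0],"fingers":-1},{"linear":[-0.026,0.065,-0.085],"twist":[0,0,0],"fingers":-1},{"linear":[-0.026,0.088,-0.115],"twist":[0,0,0],"fingers":-1},{"linear":[-0.026,0.11,-0.145],"twist":[0,0,0],"fingers":-1},{"linear":[-0.026,0.13,-0.17],"twist":[0,0,0],"fingers":-1},{"linear":[-0.026,0.13,-0.17],"twist":[0,0,0],"fingers":-1},{"linear":[-0.026,0.13,-0.17],"twist":[0,0,0],"fingers":-1}]'
python3 - <<'E'
from h import *
np.set_printoptions(precision=4,suppress=True)
p,d=viewer.get_image("wrist"); P=cloud("wrist",d); cv2.imwrite("pics/wrist5.png",p[:,:,::-1])
for l in ("unit","neck_top","valve_top","vent_top","cap","cap_grip","blue_bottle"):
    print(l,[(np.round(r["centre"],4).tolist(),round(r["conf"],2)) for r in nets.place_of("wrist",l)[:2]])
h=cv2.cvtColor(p,cv2.COLOR_RGB2HSV).astype(int)
m=(h[...,0]>100)&(h[...,0]<125)&(h[...,1]>120)&(P[...,2]>.112)&(P[...,2]<.13)&(abs(P[...,0]-.47)<.06)&(abs(P[...,1]+.056)<.06)
q=P[m]; print(len(q),np.percentile(q,[2,50,98],axis=0))
if len(q)>9: print(cv2.minEnclosingCircle(q[:,:2].astype(np.float32)))
E
python3 to.py 0.4705 -0.0565 0.20 -49
```

```text
time: 7.08
position: [0.4738, -0.178, 0.1968]
tool_rot: [0.672, 1.466, -0.673]
ft_force: [0.3, -1.1, -0.7]
grip_width: 0.645
unit [([0.4651, -0.0564, 0.0007], 0.71)]
neck_top []
valve_top [([0.467, -0.0005, 0.1152], 0.73)]
vent_top [([0.471, -0.1109, 0.1128], 0.89)]
cap [([0.4709, -0.0505, 0.075], 0.93)]
cap_grip []
blue_bottle [([0.3859, -0.1052, -0.0008], 0.86)]
7103 [[ 0.4434 -0.0843  0.117 ]
 [ 0.4709 -0.058   0.1187]
 [ 0.4956 -0.0317  0.1202]]
((0.4690313935279846, -0.05779110640287399), 0.02949700690805912)
t 7.48 p [ 0.4743 -0.1811  0.1977] F [-0.1974 -0.4508  0.4848] w 0.972 q [ 0.7231  0.0608 -0.4237  1.8341  0.0261  1.2527 -0.5749]
jaw -49.66678135734981 xaxis [-0.0004  0.0003 -1.    ]
tool shift [-0.0022  0.0777 -0.0974]
twist x -0.6667813573498051
```

View pics/wrist5.png

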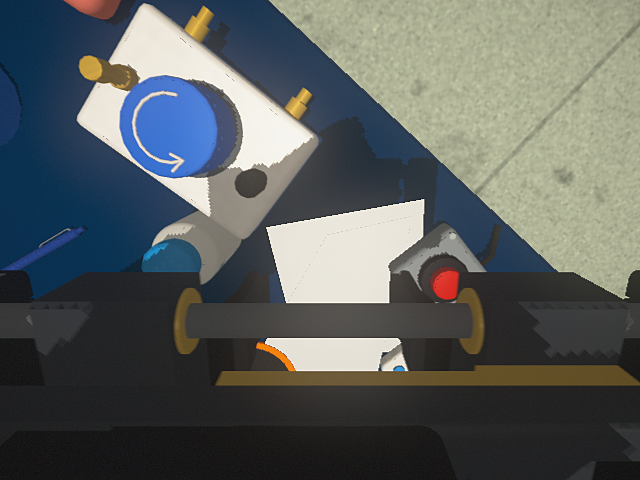

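The wrist view shows the blue cap at (168,127) between the brass valve at (93,68) and the vent at (250,182), with the blue bottle at (175,255). The fitted cap circle has its centre at (0.4695, -0.057) and a radius of 29.5 mm. That fits the smaller cap, 60 mm across, and its top is at about 118 mm.

```bash
python3 to.py 0.4695 -0.057 0.20 -49 | tail -2;
python3 -m creep '[{"linear":[0,0.02,-0.025],"twist":[0,0,0],"fingers":-1},{"linear":[0,0.043,-0.053],"twist":[0,0,0],"fingers":-1},{"linear":[0,0.065,-0.083],"twist":[0,0,0],"fingers":-1},{"linear":[0,0.0767,-0.0978],"twist":[0,0,0],"fingers":-1},{"linear":[0,0.0767,-0.0978],"twist":[0,0,0],"fingers":-1},{"linear":[0,0.0767,-0.0978],"twist":[0,0,0],"fingers":-1},{"linear":[0,0.0767,-0.0978],"twist":[0,0,0],"fingers":-1}]'
 python3 to.py 0.4695 -0.057 0.099 -49
```

```text
tool shift [-0.0022  0.0767 -0.0977]
twist x -0.6667813573498051
time: 8.07
position: [0.4695, -0.0574, 0.198]
tool_rot: [0.676, 1.462, -0.677]
ft_force: [-0.8, -0.2, -0.7]
grip_width: 0.999
t 8.07 p [ 0.4695 -0.0574  0.198 ] F [-0.8179 -0.2353 -0.7229] w 0.999 q [ 0.6105 -0.0164 -0.5356  1.9053 -0.0081  1.2503 -0.7892]
jaw -49.658425099269294 xaxis [ 0.     -0.0007 -1.    ]
tool shift [ 0.099   0.0003 -0.0003]
twist x -0.6584250992692944
```

```bash
python3 -m creep '[{"linear":[0.03,0,0],"twist":[0,0,0],"fingers":-1},{"linear":[0.055,0,0],"twist":[0,0,0],"fingers":-1},{"linear":[0.075,0,0],"twist":[0,0,0],"fingers":-1},{"linear":[0.09,0,0],"twist":[0,0,0],"fingers":-1},{"linear":[0.099,0,0],"twist":[0,0,0],"fingers":-1},{"linear":[0.099,0,0],"twist":[0,0,0],"fingers":-1},{"linear":[0.099,0,0],"twist":[0,0,0],"fingers":1},{"linear":[0.099,0,0],"twist":[0,0,0],"fingers":1}]' 30
 python3 to.py 0.4695 -0.057 0.099 -49
python3 -m creep '[{"linear":[0,0,0],"twist":[0,0,0],"fingers":1},{"linear":[0,0,0],"twist":[0,0,0],"fingers":1},{"linear":[0,0,0],"twist":[0,0,0],"fingers":1}]' 30
 python3 to.py 0.4695 -0.057 0.099 -49
python3 - <<'E'
from h import *
for n in ("wrist","side"):
    p,d=viewer.get_image(n); cv2.imwrite(f"pics/{n}6.png",p[:,:,::-1])
E
```

```text
time: 8.73
position: [0.4703, -0.0567, 0.1]
tool_rot: [0.677, 1.461, -0.676]
ft_force: [0.1, -1.1, 0.5]
grip_width: 0.921
t 8.73 p [ 0.4703 -0.0567  0.1   ] F [ 0.0854 -1.1471  0.5393] w 0.921 q [ 0.593   0.0905 -0.5472  2.0191  0.0548  1.0441 -0.8461]
jaw -49.633309615786175 xaxis [ 0.0017 -0.0004 -1.    ]
tool shift [ 0.001  -0.0009 -0.0003]
twist x -0.6333096157861746
time: 8.98
position: [0.4699, -0.0561, 0.0998]
tool_rot: [0.676, 1.462, -0.676]
ft_force: [-0.4, 1.2, -0.1]
grip_width: 0.704
t 8.98 p [ 0.4699 -0.0561  0.0998] F [-0.3532  1.1517 -0.0733] w 0.704 q [ 0.5924  0.0901 -0.5478  2.0201  0.0548  1.044  -0.8463]
jaw -49.5746802708966 xaxis [ 0.0012 -0.0005 -1.    ]
tool shift [ 0.0008 -0.0009  0.0005]
twist x -0.5746802708966072
```

View pics/wrist6.png

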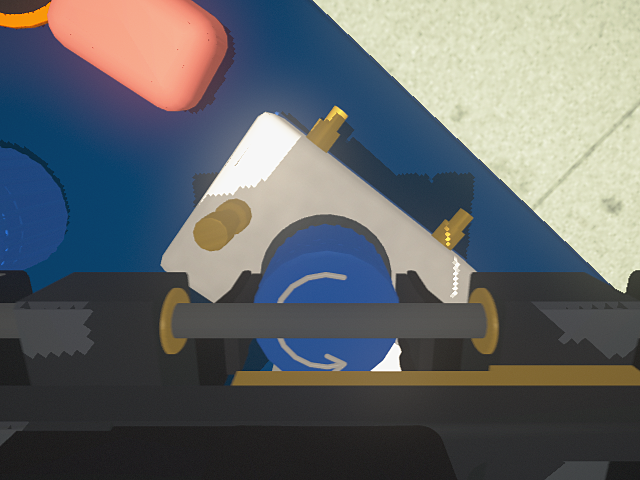

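View pics/side6.png

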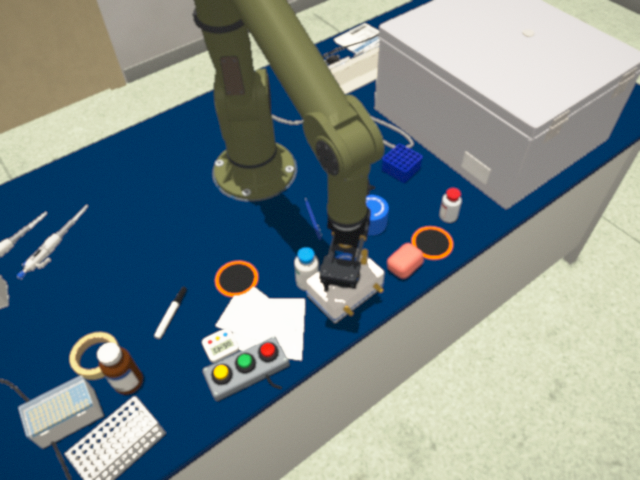

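```bash
python3 -m creep '[{"linear":[0,0,0],"twist":[0,0,0],"fingers":1},{"linear":[-0.00025,0,0],"twist":[-6.5,0,0],"fingers":1},{"linear":[-0.0005,0,0],"twist":[-13,0,0],"fingers":1},{"linear":[-0.00075,0,0],"twist":[-19.5,0,0],"fingers":1},{"linear":[-0.001,0,0],"twist":[-26,0,0],"fingers":1},{"linear":[-0.00126,0,0],"twist":[-32.5,0,0],"fingers":1},{"linear":[-0.00152,0,0],"twist":[-39,0,0],"fingers":1},{"linear":[-0.00177,0,0],"twist":[-45.5,0,0],"fingers":1}]' 35
 python3 to.py
```

```text
time: 9.75
position: [0.4693, -0.0559, 0.1008]
tool_rot: [0.051, 1.57, -0.051]
ft_force: [-0.2, 1.1, 0.5]
grip_width: 0.678
t 9.75 p [ 0.4693 -0.0559  0.1008] F [-0.1868  1.1233  0.4502] w 0.678 q [ 0.6344  0.0921 -0.5913  2.0181  0.0593  1.0479 -0.0499]
jaw -3.7445206970529767 xaxis [-0.0002 -0.     -1.    ]
```

```bash
python3 -m creep '[{"linear":[-0.00025,0,0],"twist":[-6.5,0,0],"fingers":1},{"linear":[-0.0005,0,0],"twist":[-13,0,0],"fingers":1},{"linear":[-0.00075,0,0],"twist":[-19.5,0,0],"fingers":1},{"linear":[-0.001,0,0],"twist":[-26,0,0],"fingers":1},{"linear":[-0.00126,0,0],"twist":[-32.5,0,0],"fingers":1},{"linear":[-0.00152,0,0],"twist":[-39,0,0],"fingers":1},{"linear":[-0.00177,0,0],"twist":[-45.5,0,0],"fingers":1},{"linear":[-0.00202,0,0],"twist":[-52,0,0],"fingers":1}]' 35
 python3 to.py
python3 - <<'E'
from h import *
for n in ("wrist",):
    p,d=viewer.get_image(n); cv2.imwrite(f"pics/{n}7.png",p[:,:,::-1])
E
```

```text
time: 10.42
position: [0.4695, -0.056, 0.1028]
tool_rot: [-0.658, 1.469, 0.658]
ft_force: [0.8, 0.4, -0.3]
grip_width: 0.68
t 10.42 p [ 0.4695 -0.056   0.1028] F [ 0.7876  0.3817 -0.2806] w 0.68 q [ 0.6841  0.094  -0.6425  2.0146  0.0649  1.0524  0.8537]
jaw 48.25089276138433 xaxis [ 0.0002 -0.0001 -1.    ]
```

View pics/wrist7.png

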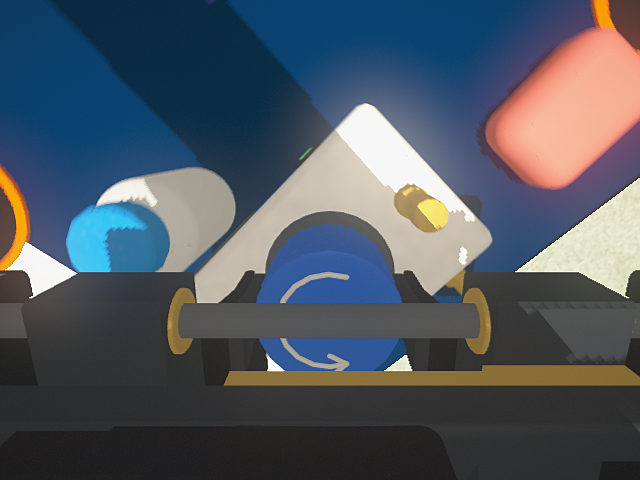

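The arrow has the same orientation relative to the gripper as before, so the cap turned with it, about 98°. Next I'll regrip.

```bash
python3 -m creep '[{"linear":[0,0,0],"twist":[0,0,0],"fingers":-0.7},{"linear":[0,0,0],"twist":[0,0,0],"fingers":-0.7},{"linear":[0,0,0],"twist":[0,0,0],"fingers":-0.7},{"linear":[0,0,0],"twist":[7,0,0],"fingers":-0.7},{"linear":[0,0,0],"twist":[14,0,0],"fingers":-0.7},{"linear":[0,0,0],"twist":[21,0,0],"fingers":-0.7},{"linear":[0,0,0],"twist":[28,0,0],"fingers":-0.7},{"linear":[0,0,0],"twist":[35,0,0],"fingers":-0.7}]' 35
python3 -m creep '[{"linear":[0,0,0],"twist":[7,0,0],"fingers":-0.7},{"linear":[0,0,0],"twist":[14,0,0],"fingers":-0.7},{"linear":[0,0,0],"twist":[21,0,0],"fingers":-0.7},{"linear":[0,0,0],"twist":[28,0,0],"fingers":-0.7},{"linear":[0,0,0],"twist":[35,0,0],"fingers":-0.7},{"linear":[0,0,0],"twist":[42,0,0],"fingers":-0.7},{"linear":[0,0,0],"twist":[49,0,0],"fingers":-0.7},{"linear":[0,0,0],"twist":[56,0,0],"fingers":-0.7}]' 35
 python3 to.py 0.4695 -0.057 0.1025 -51
```

```text
time: 11.13
position: [0.4694, -0.0561, 0.1028]
tool_rot: [-0.171, 1.564, 0.171]
ft_force: [-0.2, -0.2, 0.2]
grip_width: 0.849
time: 11.8
position: [0.4694, -0.0561, 0.1028]
tool_rot: [0.594, 1.488, -0.594]
ft_force: [-0.5, -0.3, 0.1]
grip_width: 0.851
t 11.8 p [ 0.4694 -0.0561  0.1028] F [-0.515  -0.3166  0.1256] w 0.851 q [ 0.6003  0.0865 -0.5549  2.017   0.0527  1.0516 -0.7387]
jaw -43.52249495932091 xaxis [ 0.     -0.0002 -1.    ]
tool shift [ 0.0003 -0.0006  0.0007]
twist x 7.477505040679091
```

```bash
python3 -m creep '[{"linear":[0,0,0],"twist":[4,0,0],"fingers":-0.7},{"linear":[0,0,0],"twist":[8,0,0],"fingers":1},{"linear":[0,0,0],"twist":[8,0,0],"fingers":1},{"linear":[0,0,0],"twist":[8,0,0],"fingers":1},{"linear":[0,0,0],"twist":[8,0,0],"fingers":1},{"linear":[0,0,0],"twist":[8,0,0],"fingers":1},{"linear":[0,0,0],"twist":[8,0,0],"fingers":1}]' 35
python3 to.py
python3 -m creep '[{"linear":[-0.00025,0,0],"twist":[-6.5,0,0],"fingers":1},{"linear":[-0.0005,0,0],"twist":[-13,0,0],"fingers":1},{"linear":[-0.00075,0,0],"twist":[-19.5,0,0],"fingers":1},{"linear":[-0.001,0,0],"twist":[-26,0,0],"fingers":1},{"linear":[-0.00126,0,0],"twist":[-32.5,0,0],"fingers":1},{"linear":[-0.00152,0,0],"twist":[-39,0,0],"fingers":1},{"linear":[-0.00177,0,0],"twist":[-45.5,0,0],"fingers":1},{"linear":[-0.00202,0,0],"twist":[-52,0,0],"fingers":1}]' 35
python3 to.py
python3 -m creep '[{"linear":[-0.00025,0,0],"twist":[-6.5,0,0],"fingers":1},{"linear":[-0.0005,0,0],"twist":[-13,0,0],"fingers":1},{"linear":[-0.00075,0,0],"twist":[-19.5,0,0],"fingers":1},{"linear":[-0.001,0,0],"twist":[-26,0,0],"fingers":1},{"linear":[-0.00126,0,0],"twist":[-32.5,0,0],"fingers":1},{"linear":[-0.00152,0,0],"twist":[-39,0,0],"fingers":1},{"linear":[-0.00177,0,0],"twist":[-45.5,0,0],"fingers":1},{"linear":[-0.00202,0,0],"twist":[-52,0,0],"fingers":1}]' 35
python3 to.py
python3 - <<'E'
from h import *
for n in ("wrist",):
    p,d=viewer.get_image(n); cv2.imwrite(f"pics/{n}8.png",p[:,:,::-1])
E
```

```text
time: 12.38
position: [0.4694, -0.056, 0.1028]
tool_rot: [0.695, 1.457, -0.696]
ft_force: [-0.6, -0.0, -0.1]
grip_width: 0.677
t 12.38 p [ 0.4694 -0.056   0.1028] F [-0.5595 -0.0163 -0.1384] w 0.677 q [ 0.5941  0.086  -0.5485  2.0171  0.0516  1.0517 -0.8693]
jaw -51.046393956852725 xaxis [-0.0001 -0.     -1.    ]
time: 13.05
position: [0.4695, -0.0559, 0.1049]
tool_rot: [-0.017, 1.571, 0.017]
ft_force: [0.4, -0.2, -1.1]
grip_width: 0.674
t 13.05 p [ 0.4695 -0.0559  0.1049] F [ 0.3761 -0.1873 -1.1308] w 0.674 q [ 0.6396  0.087  -0.5953  2.0138  0.0559  1.0562  0.0406]
jaw 1.2634900395347404 xaxis [ 0.0002  0.0001 -1.    ]
time: 13.72
position: [0.4694, -0.0559, 0.1069]
tool_rot: [-0.725, 1.446, 0.725]
ft_force: [1.6, -0.4, 0.2]
grip_width: 0.681
t 13.72 p [ 0.4694 -0.0559  0.1069] F [ 1.5942 -0.4022  0.1522] w 0.681 q [ 0.6866  0.0884 -0.6437  2.0105  0.0606  1.0612  0.9448]
jaw 53.26579843817122 xaxis [-0.0001  0.0001 -1.    ]
```

View pics/wrist8.png

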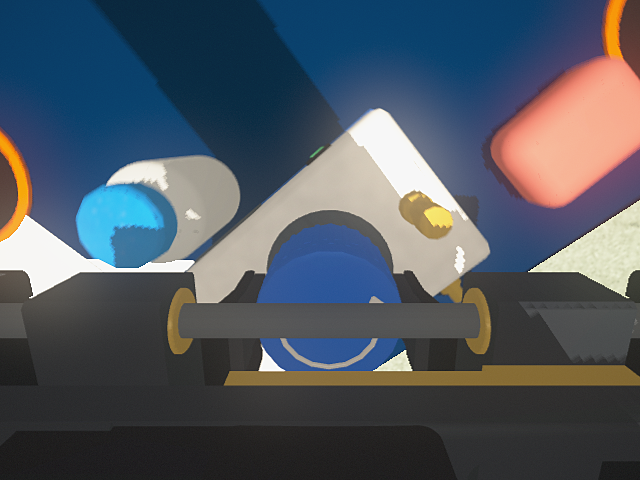

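That makes 202° so far, and the arrow is consistent with it. One more regrip and 104° should take it past 298°.

```bash
python3 -m creep '[{"linear":[0,0,0],"twist":[0,0,0],"fingers":-0.7},{"linear":[0,0,0],"twist":[0,0,0],"fingers":-0.7},{"linear":[0,0,0],"twist":[0,0,0],"fingers":-0.7},{"linear":[0,0,0],"twist":[7,0,0],"fingers":-0.7},{"linear":[0,0,0],"twist":[14,0,0],"fingers":-0.7},{"linear":[0,0,0],"twist":[21,0,0],"fingers":-0.7},{"linear":[0,0,0],"twist":[28,0,0],"fingers":-0.7},{"linear":[0,0,0],"twist":[35,0,0],"fingers":-0.7}]' 35
python3 -m creep '[{"linear":[0,0,0],"twist":[7,0,0],"fingers":-0.7},{"linear":[0,0,0],"twist":[14,0,0],"fingers":-0.7},{"linear":[0,0,0],"twist":[21,0,0],"fingers":-0.7},{"linear":[0,0,0],"twist":[28,0,0],"fingers":-0.7},{"linear":[0,0,0],"twist":[35,0,0],"fingers":-0.7},{"linear":[0,0,0],"twist":[42,0,0],"fingers":-0.7},{"linear":[0,0,0],"twist":[49,0,0],"fingers":-0.7},{"linear":[0,0,0],"twist":[56,0,0],"fingers":-0.7}]' 35
python3 -m creep '[{"linear":[0,0,0],"twist":[7,0,0],"fingers":-0.7},{"linear":[0,0,0],"twist":[14,0,0],"fingers":-0.7},{"linear":[0,0,0],"twist":[14,0,0],"fingers":1},{"linear":[0,0,0],"twist":[14,0,0],"fingers":1},{"linear":[0,0,0],"twist":[14,0,0],"fingers":1},{"linear":[0,0,0],"twist":[14,0,0],"fingers":1},{"linear":[0,0,0],"twist":[14,0,0],"fingers":1},{"linear":[0,0,0],"twist":[14,0,0],"fingers":1}]' 35
python3 to.py
```

```text
time: 14.43
position: [0.4694, -0.056, 0.1068]
tool_rot: [-0.24, 1.558, 0.239]
ft_force: [0.6, 0.5, -1.5]
grip_width: 0.853
time: 15.1
position: [0.4695, -0.056, 0.1069]
tool_rot: [0.526, 1.506, -0.526]
ft_force: [-0.7, 0.1, 1.0]
grip_width: 0.847
time: 15.77
position: [0.4694, -0.056, 0.1069]
tool_rot: [0.709, 1.452, -0.709]
ft_force: [0.3, -0.3, 0.7]
grip_width: 0.682
t 15.77 p [ 0.4694 -0.056   0.1069] F [ 0.3361 -0.2929  0.6768] w 0.682 q [ 0.5966  0.0807 -0.55    2.0131  0.0484  1.0601 -0.8837]
jaw -52.0343115926176 xaxis [-0.     -0.0001 -1.    ]
```

```bash
python3 -m creep '[{"linear":[-0.00025,0,0],"twist":[-6.5,0,0],"fingers":1},{"linear":[-0.0005,0,0],"twist":[-13,0,0],"fingers":1},{"linear":[-0.00075,0,0],"twist":[-19.5,0,0],"fingers":1},{"linear":[-0.001,0,0],"twist":[-26,0,0],"fingers":1},{"linear":[-0.00126,0,0],"twist":[-32.5,0,0],"fingers":1},{"linear":[-0.00152,0,0],"twist":[-39,0,0],"fingers":1},{"linear":[-0.00177,0,0],"twist":[-45.5,0,0],"fingers":1},{"linear":[-0.00202,0,0],"twist":[-52,0,0],"fingers":1}]' 35
python3 to.py
python3 -m creep '[{"linear":[-0.00025,0,0],"twist":[-6.5,0,0],"fingers":1},{"linear":[-0.0005,0,0],"twist":[-13,0,0],"fingers":1},{"linear":[-0.00075,0,0],"twist":[-19.5,0,0],"fingers":1},{"linear":[-0.001,0,0],"twist":[-26,0,0],"fingers":1},{"linear":[-0.00126,0,0],"twist":[-32.5,0,0],"fingers":1},{"linear":[-0.00152,0,0],"twist":[-39,0,0],"fingers":1},{"linear":[-0.00177,0,0],"twist":[-45.5,0,0],"fingers":1},{"linear":[-0.00202,0,0],"twist":[-52,0,0],"fingers":1}]' 35
python3 to.py
python3 - <<'E'
from h import *
for n in ("wrist",):
    p,d=viewer.get_image(n); cv2.imwrite(f"pics/{n}9.png",p[:,:,::-1])
E
```

```text
time: 16.43
position: [0.4695, -0.0559, 0.1089]
tool_rot: [-0.004, 1.571, 0.004]
ft_force: [0.5, -0.1, -0.4]
grip_width: 0.678
t 16.43 p [ 0.4695 -0.0559  0.1089] F [ 0.4705 -0.1028 -0.4022] w 0.678 q [ 0.6393  0.0814 -0.5937  2.0098  0.052   1.0647  0.0267]
jaw 0.2739534231124247 xaxis [ 0.0001  0.0001 -1.    ]
time: 17.1
position: [0.4695, -0.0558, 0.1109]
tool_rot: [-0.712, 1.451, 0.712]
ft_force: [0.1, 1.5, -0.3]
grip_width: 0.679
t 17.1 p [ 0.4695 -0.0558  0.1109] F [ 0.0572  1.4547 -0.292 ] w 0.679 q [ 0.6831  0.0825 -0.6388  2.0064  0.0557  1.0693  0.9315]
jaw 52.27461622038216 xaxis [ 0.0002  0.0003 -1.    ]
```

View pics/wrist9.png

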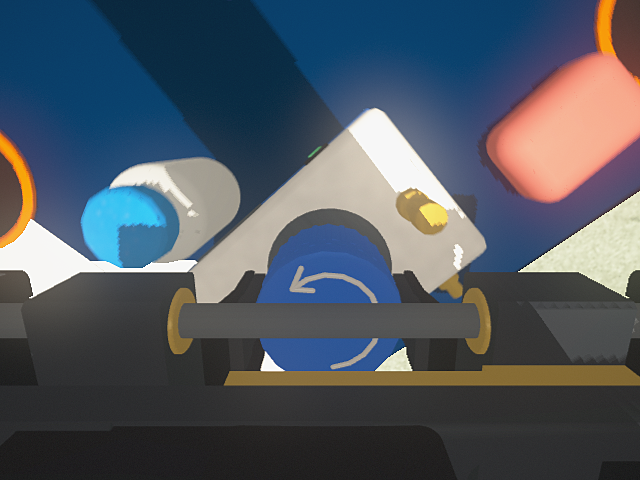

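That is about 306° turned. I'll try a gentle lift and watch the force.

```bash
python3 -m creep '[{"linear":[-0.0005,0,0],"twist":[-4,0,0],"fingers":1},{"linear":[-0.002,0,0],"twist":[-4,0,0],"fingers":1},{"linear":[-0.003,0,0],"twist":[-4,0,0],"fingers":1},{"linear":[-0.004,0,0],"twist":[-4,0,0],"fingers":1},{"linear":[-0.005,0,0],"twist":[-4,0,0],"fingers":1},{"linear":[-0.005,0,0],"twist":[-4,0,0],"fingers":1}]' 35
python3 to.py
```

```text
time: 17.65
position: [0.4694, -0.056, 0.116]
tool_rot: [-0.76, 1.434, 0.76]
ft_force: [-0.7, -0.2, -0.7]
grip_width: 0.678
t 17.65 p [ 0.4694 -0.056   0.116 ] F [-0.749  -0.164  -0.7265] w 0.678 q [ 0.6876  0.0757 -0.6416  2.0012  0.0515  1.0802  0.9982]
jaw 55.86975892666609 xaxis [-0.     -0.0001 -1.    ]
```

It is free: it rose 5 mm with no pull. I'll lift it clear.

```bash
python3 -m creep '[{"linear":[-0.008,0,0],"twist":[0,0,0],"fingers":1},{"linear":[-0.02,0,0],"twist":[0,0,0],"fingers":1},{"linear":[-0.035,0,0],"twist":[0,0,0],"fingers":1},{"linear":[-0.05,0,0],"twist":[0,0,0],"fingers":1},{"linear":[-0.065,0,0],"twist":[0,0,0],"fingers":1},{"linear":[-0.08,0,0],"twist":[0,0,0],"fingers":1},{"linear":[-0.085,0,0],"twist":[0,0,0],"fingers":1},{"linear":[-0.085,0,0],"twist":[0,0,0],"fingers":1}]' 35
python3 to.py 0.4885 0.206 0.20 2
python3 - <<'E'
from h import *
for n in ("side",):
    p,d=viewer.get_image(n); cv2.imwrite(f"pics/{n}10.png",cv2.resize(p[170:350,260:500,::-1],None,fx=3,fy=3))
E
```

```text
time: 18.32
position: [0.4705, -0.0562, 0.2026]
tool_rot: [-0.763, 1.431, 0.758]
ft_force: [0.8, -0.8, -0.4]
grip_width: 0.675
t 18.32 p [ 0.4705 -0.0562  0.2026] F [ 0.773  -0.7726 -0.3572] w 0.675 q [ 0.7072 -0.0187 -0.6316  1.8969 -0.0105  1.2565  1.0545]
jaw 55.90094827464699 xaxis [ 0.0032 -0.0013 -1.    ]
tool shift [0.0023 0.1321 0.2272]
twist x 53.90094827464699
```

View pics/side10.png

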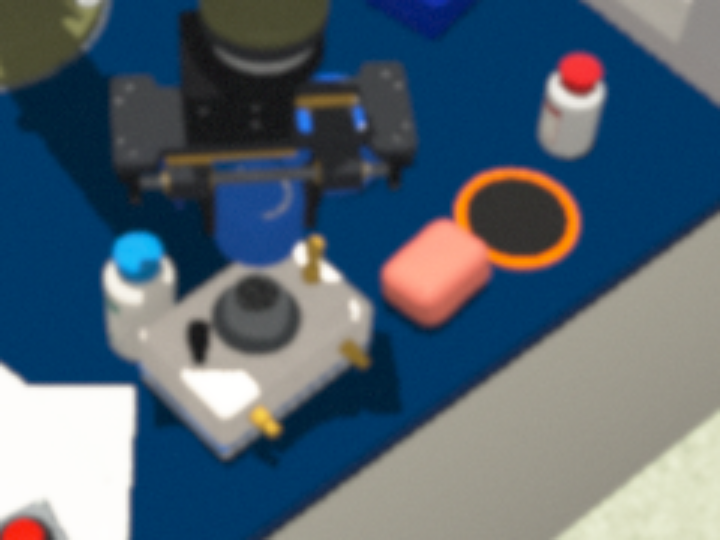

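The side view shows the cap held clear at (260,215) and the grey neck bare at (258,310). The mat at (518,215) is empty. I'll carry the cap over.

```bash
python3 -m creep '[{"linear":[0,0.008,0.014],"twist":[4,0,0],"fingers":1},{"linear":[0,0.022,0.038],"twist":[10,0,0],"fingers":1},{"linear":[0,0.037,0.064],"twist":[16,0,0],"fingers":1},{"linear":[0,0.053,0.091],"twist":[22,0,0],"fingers":1},{"linear":[0,0.069,0.119],"twist":[28,0,0],"fingers":1},{"linear":[0,0.083,0.143],"twist":[34,0,0],"fingers":1},{"linear":[0,0.09,0.155],"twist":[38,0,0],"fingers":1},{"linear":[0,0.09,0.155],"twist":[38,0,0],"fingers":1}]' 35
python3 to.py 0.4885 0.206 0.20 2
python3 - <<'E'
from h import *
np.set_printoptions(precision=4,suppress=True)
p,d=viewer.get_image("wrist"); P=cloud("wrist",d); cv2.imwrite("pics/wrist11.png",p[:,:,::-1])
for l in ("mat","red_bottle","pink_pack"):
    print(l,[(np.round(r["centre"],4).tolist(),round(r["conf"],2)) for r in nets.place_of("wrist",l)[:2]])
h=cv2.cvtColor(p,cv2.COLOR_RGB2HSV).astype(int)
m=(h[...,0]>3)&(h[...,0]<20)&(h[...,1]>200)&(P[...,2]<.02)&(abs(P[...,0]-.4885)<.08)&(abs(P[...,1]-.206)<.08)&(d>0)
q=P[m][:,:2]; print(len(q),q.min(0),q.max(0))
A=np.c_[2*q,np.ones(len(q))]; s=np.linalg.lstsq(A,(q**2).sum(1),rcond=None)[0]; print(s[:2],np.sqrt(s[2]+s[0]**2+s[1]**2))
E
```

```text
time: 19.03
position: [0.4806, 0.1272, 0.2]
tool_rot: [-0.247, 1.558, 0.251]
ft_force: [-0.3, -0.0, -0.4]
grip_width: 0.677
t 19.03 p [0.4806 0.1272 0.2   ] F [-0.3141 -0.0121 -0.3551] w 0.677 q [ 0.5006  0.0621 -0.8301  1.8426  0.0455  1.258  -0.0258]
jaw 18.15265843204322 xaxis [-0.0015  0.0022 -1.    ]
tool shift [0.0002 0.0724 0.0321]
twist x 16.152658432043225
mat [([0.4924, 0.2063, 0.0026], 0.91)]
red_bottle [([0.4496, 0.3007, -0.003], 0.77)]
pink_pack []
785 [0.4396 0.1533] [0.5386 0.2521]
[0.4893 0.2021] 0.04582998136332889
```

View pics/wrist11.png

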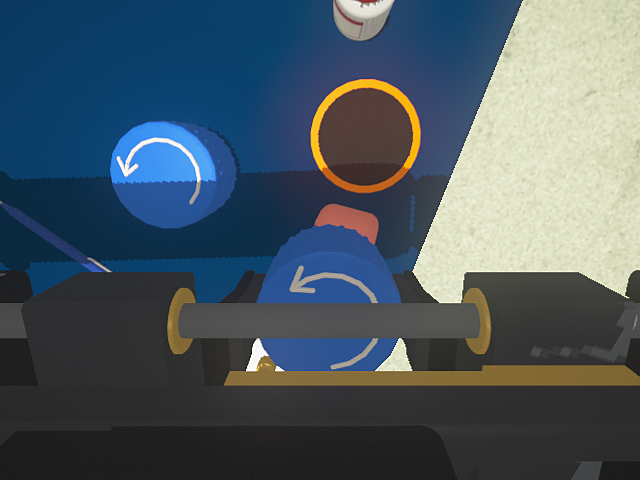

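The wrist view shows the mat at (366,136), the red bottle at (362,15), the pack behind the cap and the big look-alike at (170,172). The mat centre is about (0.489, 0.204) and 99 mm across, as given.

```bash
python3 to.py 0.489 0.204 0.20 2|tail -2
python3 -m creep '[{"linear":[0,0.012,0.005],"twist":[3,0,0],"fingers":1},{"linear":[0,0.03,0.013],"twist":[7,0,0],"fingers":1},{"linear":[0,0.048,0.022],"twist":[11,0,0],"fingers":1},{"linear":[0,0.063,0.029],"twist":[15,0,0],"fingers":1},{"linear":[0,0.0707,0.0319],"twist":[16,0,0],"fingers":1},{"linear":[0,0.0707,0.0319],"twist":[16,0,0],"fingers":1},{"linear":[0,0.0707,0.0319],"twist":[16,0,0],"fingers":1}]' 35
python3 to.py 0.489 0.204 0.06 2
```

```text
tool shift [0.     0.0765 0.0326]
twist x 15.87864891280529
time: 19.82
position: [0.4904, 0.1986, 0.2005]
tool_rot: [-0.027, 1.571, 0.026]
ft_force: [0.1, -1.3, -1.2]
grip_width: 0.681
t 19.82 p [0.4904 0.1986 0.2005] F [ 0.118  -1.2828 -1.2358] w 0.681 q [ 0.3644  0.159  -0.867   1.7703  0.1271  1.2712 -0.5004]
jaw 1.933761465228698 xaxis [-0.0007 -0.0009 -1.    ]
tool shift [ 0.1405  0.0055 -0.0011]
twist x -0.06623853477130126
```

```bash
python3 -m creep '[{"linear":[0.015,0.0055,-0.001],"twist":[0,0,0],"fingers":1},{"linear":[0.04,0.0055,-0.001],"twist":[0,0,0],"fingers":1},{"linear":[0.07,0.0055,-0.001],"twist":[0,0,0],"fingers":1},{"linear":[0.1,0.0055,-0.001],"twist":[0,0,0],"fingers":1},{"linear":[0.125,0.0055,-0.001],"twist":[0,0,0],"fingers":1},{"linear":[0.145,0.0055,-0.001],"twist":[0,0,0],"fingers":1},{"linear":[0.155,0.0055,-0.001],"twist":[0,0,0],"fingers":1},{"linear":[0.155,0.0055,-0.001],"twist":[0,0,0],"fingers":1}]' 35
python3 to.py 0.489 0.204 0.031 2
python3 - <<'E'
from h import *
for n in ("side","wrist"):
    p,d=viewer.get_image(n); cv2.imwrite(f"pics/{n}12.png",p[:,:,::-1] if n=="wrist" else cv2.resize(p[170:350,260:500,::-1],None,fx=3,fy=3))
E
python3 to.py 0.489 0.204 0.031 2
```

```text
time: 20.48
position: [0.4878, 0.2028, 0.0436]
tool_rot: [-0.027, 1.575, 0.024]
ft_force: [-1.0, -0.5, 0.1]
grip_width: 0.678
t 20.48 p [0.4878 0.2028 0.0436] F [-1.0288 -0.5257  0.0677] w 0.678 q [ 0.2669  0.3569 -0.8111  1.9282  0.3075  0.9893 -0.6537]
jaw 1.8314063627414472 xaxis [-0.0044 -0.0021 -1.    ]
tool shift [0.0126 0.0012 0.0013]
twist x -0.16859363725855303
t 20.58 p [0.4898 0.2046 0.0465] F [ 0.0656 -0.1764 -0.5737] w 0.681 q [ 0.2669  0.354  -0.8132  1.9247  0.3066  0.9899 -0.6536]
jaw 1.8690569981228389 xaxis [ 0.0006 -0.0002 -1.    ]
tool shift [ 0.0155 -0.0006 -0.0008]
twist x -0.13094300187715646
```

View pics/side12.png

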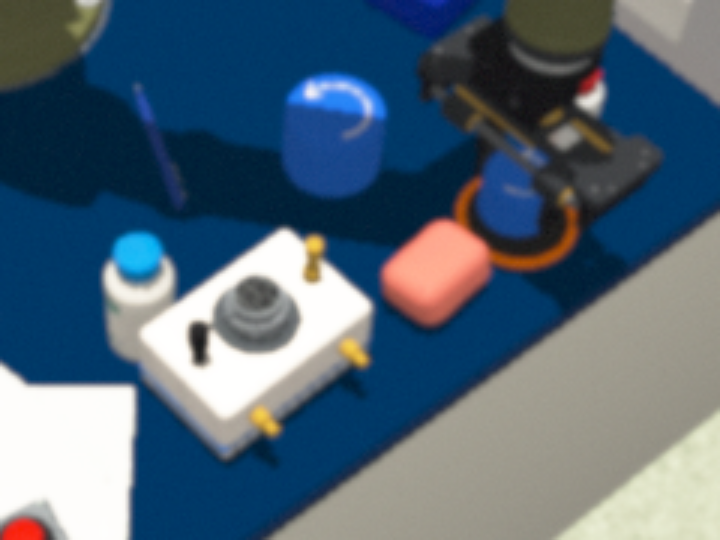

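View pics/wrist12.png

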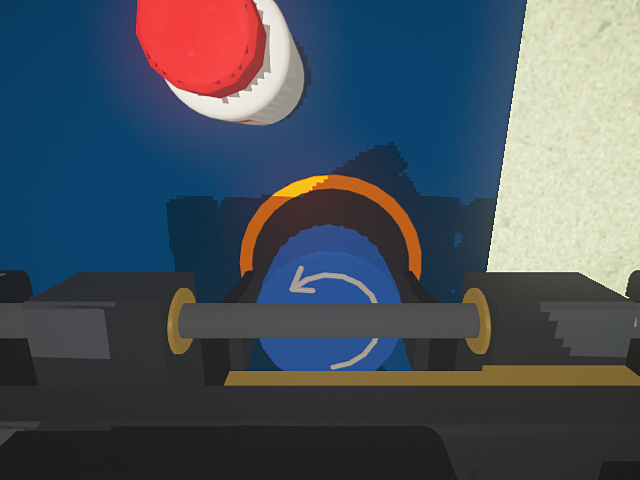

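The cap hangs centred over the mat and clear of the bottle, which is at (210,50) in the wrist view. I'll lower it slowly.

```bash
python3 -m creep '[{"linear":[0.005,0,0],"twist":[0,0,0],"fingers":1},{"linear":[0.009,0,0],"twist":[0,0,0],"fingers":1},{"linear":[0.012,0,0],"twist":[0,0,0],"fingers":1},{"linear":[0.0135,0,0],"twist":[0,0,0],"fingers":1},{"linear":[0.0145,0,0],"twist":[0,0,0],"fingers":1},{"linear":[0.0145,0,0],"twist":[0,0,0],"fingers":1},{"linear":[0.0145,0,0],"twist":[0,0,0],"fingers":1}]' 35
python3 to.py 0.489 0.204 0.031 2
```

```text
time: 21.17
position: [0.4891, 0.2054, 0.0315]
tool_rot: [-0.027, 1.571, 0.026]
ft_force: [-0.2, 0.1, -1.5]
grip_width: 0.676
t 21.17 p [0.4891 0.2054 0.0315] F [-0.1876  0.055  -1.5063] w 0.676 q [ 0.2536  0.3766 -0.8025  1.9352  0.3279  0.9641 -0.6704]
jaw 1.9334232537633913 xaxis [ 0.0001 -0.0001 -1.    ]
tool shift [ 0.0005 -0.0014 -0.0002]
twist x -0.06657674623660625
```

```bash
python3 -m creep '[{"linear":[0.0005,0,0],"twist":[0,0,0],"fingers":1},{"linear":[0.001,0,0],"twist":[0,0,0],"fingers":1},{"linear":[0.001,0,0],"twist":[0,0,0],"fingers":1},{"linear":[0.001,0,0],"twist":[0,0,0],"fingers":1}]' 35
python3 to.py 0.489 0.204 0.031 2
```

```text
time: 21.5
position: [0.4893, 0.2054, 0.0308]
tool_rot: [-0.027, 1.57, 0.026]
ft_force: [-2.4, -1.0, 4.9]
grip_width: 0.68
t 21.5 p [0.4893 0.2054 0.0308] F [-2.3793 -1.0289  4.8502] w 0.68 q [ 0.2528  0.3777 -0.8019  1.9355  0.3293  0.9629 -0.6716]
jaw 1.9286218925731677 xaxis [ 0.0003 -0.0003 -1.    ]
tool shift [-0.0002 -0.0014 -0.0003]
twist x -0.07137810742683826
```

It touched down at 0.0308, as predicted, with 5 N. I'll release and go straight up.

```bash
python3 -m creep '[{"linear":[0,0,0],"twist":[0,0,0],"fingers":-0.8},{"linear":[0,0,0],"twist":[0,0,0],"fingers":-0.8},{"linear":[0,0,0],"twist":[0,0,0],"fingers":-0.8},{"linear":[0,0,0],"twist":[0,0,0],"fingers":-0.8},{"linear":[0,0,0],"twist":[0,0,0],"fingers":-0.8},{"linear":[-0.005,0,0],"twist":[0,0,0],"fingers":-0.8},{"linear":[-0.012,0,0],"twist":[0,0,0],"fingers":-0.8},{"linear":[-0.02,0,0],"twist":[0,0,0],"fingers":-0.8}]' 35
python3 -m creep '[{"linear":[-0.02,0,0],"twist":[0,0,0],"fingers":-0.8},{"linear":[-0.04,0,0],"twist":[0,0,0],"fingers":-0.8},{"linear":[-0.07,0,0],"twist":[0,0,0],"fingers":-0.8},{"linear":[-0.1,0,0],"twist":[0,0,0],"fingers":-0.8},{"linear":[-0.13,-0.02,0],"twist":[0,0,0],"fingers":-0.8},{"linear":[-0.16,-0.05,0],"twist":[0,0,0],"fingers":-0.8},{"linear":[-0.18,-0.09,0],"twist":[0,0,0],"fingers":-0.8},{"linear":[-0.18,-0.12,0],"twist":[0,0,0],"fingers":-0.8}]' 35
python3 -m creep '[{"linear":[0,-0.02,0],"twist":[0,0,0],"fingers":-0.8},{"linear":[0,-0.02,0],"twist":[0,0,0],"fingers":-0.8}]'
python3 - <<'E'
from h import *
np.set_printoptions(precision=4,suppress=True)
for n in ("side","wrist","scene"):
    p,d=viewer.get_image(n); cv2.imwrite(f"pics/{n}13.png",p[:,:,::-1])
    if n=="side":
      cv2.imwrite("pics/side13c.png",cv2.resize(p[160:400,190:490,::-1],None,fx=2.6,fy=2.4))
    for l in ("cap","mat","red_bottle","pink_pack","blue_bottle","bench_timer"):
      print(n,l,[(np.round(r["centre"],3).tolist(),round(r["conf"],2)) for r in nets.place_of(n,l)[:3]])
    if n!="scene":
      P=cloud(n,d);h=cv2.cvtColor(p,cv2.COLOR_RGB2HSV).astype(int)
      m=(h[...,0]>100)&(h[...,0]<125)&(P[...,2]>.042)&(P[...,2]<.06)&(abs(P[...,0]-.489)<.05)&(abs(P[...,1]-.205)<.05)
      q=P[m]; print(len(q), q.min(0) if len(q) else "",q.max(0) if len(q) else "")
      if len(q)>9: print(cv2.minEnclosingCircle(q[:,:2].astype(np.float32)), np.median(q[:,2]))
E
python3 to.py
```

```text
time: 22.17
position: [0.489, 0.2054, 0.0509]
tool_rot: [-0.027, 1.571, 0.027]
ft_force: [0.2, 0.1, 0.4]
grip_width: 0.904
time: 22.83
position: [0.4954, 0.0851, 0.2358]
tool_rot: [-0.028, 1.562, 0.027]
ft_force: [2.2, -0.1, -0.3]
grip_width: 0.902
time: 23.0
position: [0.4946, 0.0595, 0.2317]
tool_rot: [-0.023, 1.569, 0.017]
ft_force: [0.5, 0.4, -0.9]
grip_width: 0.901
side cap [([0.343, 0.127, 0.002], 0.95), ([0.498, 0.204, 0.001], 0.56), ([0.467, 0.001, 0.112], 0.39)]
side mat [([0.279, -0.234, -0.003], 0.91), ([0.486, 0.207, -0.004], 0.8)]
side red_bottle [([0.452, 0.297, 0.001], 0.61)]
side pink_pack []
side blue_bottle [([0.389, -0.104, 0.004], 0.91)]
side bench_timer [([0.408, -0.352, 0.0], 0.93)]
404 [0.4577 0.1715 0.0421] [0.5185 0.2329 0.0573]
((0.4886242747306824, 0.20303356647491455), 0.03170010820031166) 0.049972198685159896
wrist cap [([0.489, 0.204, 0.006], 0.61), ([0.342, 0.126, -0.002], 0.57)]
wrist mat [([0.387, -0.108, 0.001], 0.29)]
wrist red_bottle []
wrist pink_pack [([0.502, 0.102, 0.0], 0.96)]
wrist blue_bottle [([0.387, -0.108, 0.0], 0.74)]
wrist bench_timer []
4164 [0.4599 0.1743 0.0421] [0.5187 0.2336 0.0521]
((0.489113450050354, 0.2040083259344101), 0.03000578097999096) 0.04952236703439328
scene cap [([0.344, 0.125, 0.002], 0.67), ([0.491, 0.203, 0.002], 0.61)]
scene mat [([0.28, -0.23, -0.0], 0.84), ([0.485, 0.204, 0.004], 0.63)]
scene red_bottle [([0.447, 0.302, -0.003], 0.92)]
scene pink_pack [([0.5, 0.105, 0.003], 0.68)]
scene blue_bottle [([0.391, -0.107, 0.0], 0.81), ([0.485, -0.394, 0.053], 0.68)]
scene bench_timer [([0.409, -0.355, -0.001], 0.63)]
t 24.05 p [0.4938 0.0654 0.2304] F [ 0.5903 -0.1362 -0.0248] w 0.899 q [ 0.5818  0.0343 -0.7745  1.7999  0.0248  1.3173 -0.1652]
jaw 1.9180316869657852 xaxis [-0.     -0.0001 -1.    ]
```

View pics/side13c.png

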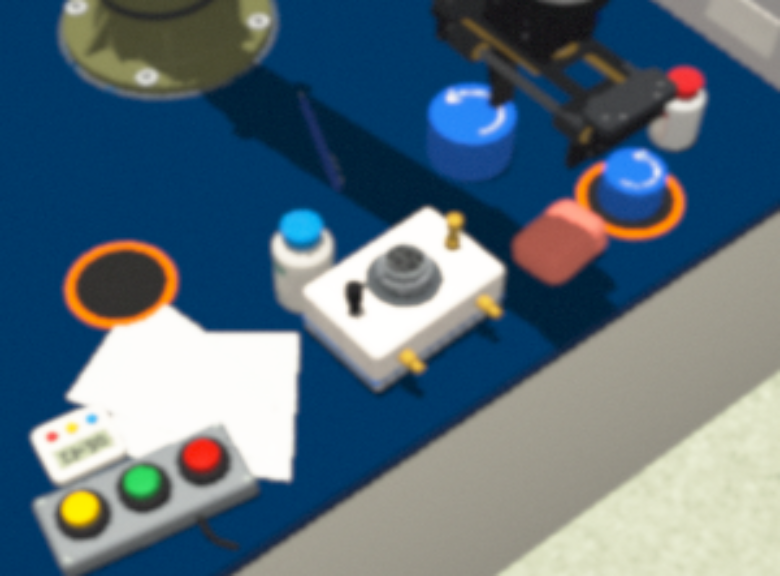

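View pics/wrist13.png

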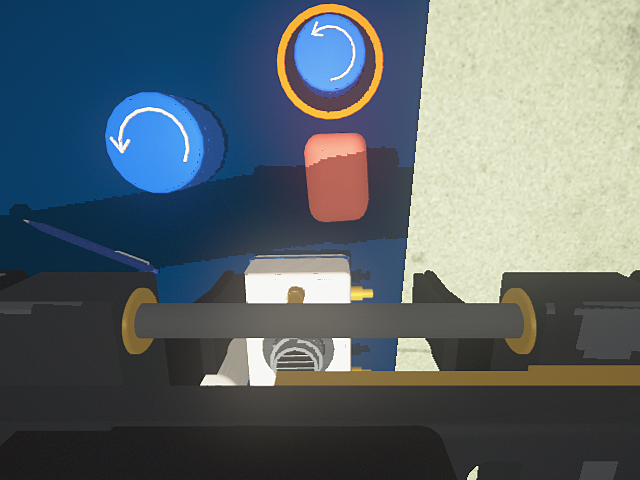

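The side crop shows the cap upright on the mat at (633,180), the neck bare at (403,270) and all three keys up. The bottles, pack and timer are where they started. In the wrist view the cap at (330,55) sits inside the orange rim. The robot is touching nothing, so I'm handing the job in.

```bash
python3 -c "
from bench import job; print(job.close_job())"
```

```text
the job is handed in; nothing more can be done
None
```

The job is done and handed in, with the robot's clock at about 24 s of the 72 s allowed.

- **Keys:** I pressed red, then yellow, each to a firm stop at about 27 N, and each came back up. The last picture shows all three keys up, and green was never touched.
- **Cap:** I unscrewed it in three grips, about 306° anticlockwise plus another 4°. It came free without any pull, and I lifted it clear and set it on the left-hand mat, open side down.
- **Last checks:** The cap's fitted centre is (0.489, 0.204) with a 30 mm radius, and its top is at about 49.5 mm. That puts it upright and within a few millimetres of the mat's centre. The robot was touching nothing.
- **Surroundings:** The bottles, pack and timer read within about 5 mm of where they started, which is roughly the networks' own error.

**Disagreements:** The keys' up height read 50–52 mm instead of 48 mm. The pressed face read about 46 mm, a travel of 5.6 mm for red and about 4 mm for yellow by depth. I relied on the firm stop as proof that each was right down. Some networks missed or misnamed things in single views; for example, the side camera did not find the pack at the end, but the wrist and scene cameras did.

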